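Draw the side core of a plaster mould

ROBOT

A 6-joint arm with a two-finger parallel gripper is mounted at the origin on a cart in front of the work surface, level with it; the furniture and walls round the work are solid. World frame = base frame: x ahead of the robot, y to its left, z up, the work surface at z = 0. Lengths are in mm, angles in rad, forces in N, time in s.
With the tool pointing down it reaches from about 300 to 825 mm from the base axis. Payload 5.4 kg.
Tool frame: the origin (TCP) lies midway between the tips of the shut fingers; the grasp point (between the pads) lies 19 mm behind it; z points along the fingers, y is the line along which they close (so a half turn about z gives the same grasp; the last joint's range is limited). The gripper opens to 92 mm and grips with 3 to 60 N. Pads are 20 mm wide; open, the fingers measure 128 mm over their backs; the gripper's body (75 mm by 189 mm) begins 69 mm behind the grasp point.
Start: joints at [-1.51, 0.158, 1.597, -0, 1.386, -0.21], TCP at [153.79, -554.035, 180.301] pointing down, gripper open.
Joint ranges: [-2.91, 2.91], [-0.94, 2.29], [0.18, 2.7], [-1.29, 4.43], [0.17, 2.64], [-3, 3]. Speed limits (rad/s): [2.57, 2.57, 3.14, 3.14, 3.14, 3.14].

INTERFACE

Orientations are given as a unit quaternion [x, y, z, w].
In Python, from workcell import bot gives the robot as it stands.
- The arm moves only by the tool arm_command, never from a script. Its argument "increments" is one flat list of numbers, 7 for each row, row after row: the closure, from 0 (fully open) to 1 (shut), then the shift along the tool's x, y, z in mm, then the turn, a rotation vector about the tool's x, y, z in rad. A call has exactly 8 rows; each row is the pose to reach, as a shift and turn from the pose commanded when the call began, along the tool's axes at that moment; what a row does not reach only later rows make up. A row lasts 1/8 s, in which the tool goes at most 62.5 mm and 10.7 degrees, less where a joint would pass 70% of its speed; a pose out of reach is approached as far as the arm can. A call with a gripper value outside its range is refused whole. The fingers move at their own pace and stop on an object; the grip force is fixed at half the most. Time passes only in rows, so rows that repeat a pose let the fingers close, or fill a call up. It gives the time, the measured TCP pose, the force, the opening and the grip force at its end, in the units of the state.
- bot.state(): the state, without advancing time (a new reading comes with each control period).
- bot.read_camera(name): name is "scene" or "top" or "wrist"; returns a dict with "frame" (420x560x3 uint8, red, green, blue), "vfov" (degrees; the focal length in pixels is half the picture's height over the tangent of half this angle, whatever the lens; pixels are square), "cx", "cy" (the principal point, pixels), "distortion" ([k1, k2, p1, p2, k3] as OpenCV has them; the pictures are not rectified), "rvec" (rotation vector, rad) and "tvec" (3), from world to camera coordinates, as OpenCV has them. Camera axes: x right, y down, z forward; pixel columns grow to the right and rows downward; lengths in mm; the calibration is good to about 2 mm. A picture is of the moment at which its call begins. There is no depth.
- bot.sign_off(): hands the job in; it is judged then, once.
The state is a dict: "t": time; "joint_positions": joint angles; "qvel": joint speeds; "tau": joint torques, N m; "tool_pos": TCP position; "orientation": TCP orientation; "ft_force": force on the tool from outside, world axes, zero at the start; "moment": the same for the moment, N m; "grip_width": opening from 0.0 (shut) to 1.0 (fully open); "grasp_force": force on a finger pad.
Only numpy, scipy, OpenCV 4.12 (cv2) and the standard library are available. Lean on these libraries where they do the work, as an engineer would, in place of code of your own. Each camera call takes 0.05 s, during which the arm holds its last target. There are 200 camera calls.

TASK

The plaster casting in the small bench mould has set: get the core out of it so that it can be demoulded. With a shut gripper's fingertips, swing the hook outward by its red knob until it is well clear of its pin, then reach behind the upright lip at the tail of the blue slide and draw the slide straight back along its rails until it meets its end stop. Push only, gently: grip and lift nothing, leave the casting seated in the mould and the tools lying around undisturbed, and finish with the hook still open and the hand clear.

Things in the scene. Friction and masses are not known exactly. Their poses are not given: they have to be found in the camera images.
- mould_base: Bench mould screwed to the worktop (fixed, placed anew each run): aluminium plate 330 x 130 x 12 mm. Origin: its underside, below the slide's centre line. x runs along the rails from the slide's tail to the mould box (within 0.4 rad of world x), y left, z up. Rails at y +-0.030 to 0.045, top z 0.034; end stop block at x -0.164 to -0.153, y +-0.030, top z 0.042.
- mould_box (a point): Centre of the open top of the tan mould box, fixed at x 0.0975, y 0, z 0.062 of mould_base. The box is 115 mm along x (from x 0.040 to 0.155) and 106 mm along y; its top is the highest part there.
- pin (a point): Top of the upright steel pin that the hook holds, 10 mm thick, on an ear at the slide's right side (ear: 22 x 32 mm, top z 0.043). Shut: x -0.030, y -0.052, z 0.062 of mould_base; moves with the slide.
- core_slide (a joint): How far the blue slide is drawn back, along -x of mould_base, m: 0 = shut (its 22 mm brass core goes through the casting), 0.110 = against its end stop. Held to 1 or 2 mm while the hook is on its pin. No spring; about 2.5 N keep it going and it stays where it is left. Shut, the slide covers x -0.042 to 0.038, y +-0.030, its flat top at z 0.045.
- lip (a point): Middle of the top edge of the steel lip across the slide's tail, on the face towards the mould box; moves with the slide. Shut: x -0.034, y 0, z 0.077 of mould_base. Lip 60 mm wide (y), 8 mm thick (from here to -x; its rolled top edge stands 2 mm to +x), 32 mm above the slide's flat top; 74 mm free between lip and mould box at the start. Push this face along -x to draw the slide.
- hook (a joint): Angle of the hook about its upright pivot, rad: 0 to 0.05 = on its pin, holding the slide; grows as the free end swings outward (to the right, -y; counter-clockwise from above), limit 0.9. The tooth leaves the pin at about 0.2; well clear = 0.4 or more. Light friction hinge (0.05 N m), no spring: stays where it is left.
- hook_knob (a point): Centre of the top of the hook's upright red knob, 16 mm thick, z 0.058 to 0.084. At hook angle 0: x -0.075, y -0.064 of mould_base, 0.106 m from the pivot. The arm under it is 10 mm wide, z 0.046 to 0.054. Push it outward from its inner side (+y, behind the lip), where all is free down to the rails.
- hook_pivot (a point): The hook's pivot axis, at the top face of the arm: fixed at x 0.030, y -0.0505, z 0.054 of mould_base.
- casting_centre (a point): Centre of the loose white plaster casting, a block 87 x 78 x 44 mm with a bore for the core, 0.45 kg, seated in the mould box with about 2 mm of play. Must stay there.
- dusting_brush: Dusting brush, 198 mm long, 38 mm wide, 14 mm high, loose on the worktop to the right of the mould box. Origin: middle of its underside; it lies along its y axis. Leave alone.
- spatula: Plaster spatula with wooden handle, 235 mm long, 23 mm wide, 24 mm high, loose on the worktop to the left of the mould. Origin: middle of its underside; it lies along its y axis. Leave alone.
- mallet: Beech mallet, 235 x 85 x 82 mm, loose on the worktop farther left. Origin: middle of its underside; it lies along its y axis. Leave alone.
Things that resemble listed ones, but are neither listed nor needed, are in the scene too. Of the things that look like the part that bears casting_centre, the smaller one is meant.

How it is judged (in metres and radians):
On the way, in this order (a step that is already met when the one before it is completed fails the run):
1. the hook is swung well clear of its pin (0.4 rad or more) while the slide is still shut (value of joint hook above 0.4 rad and value of joint core_slide below 0.006 m), for 0.2 s.
2. the slide is drawn back to within 6 mm of its end stop (value of joint core_slide above 0.104 m), for 0.2 s.
At the end, for the whole second after the job is handed in: The hook stands open by 0.4 rad or more, the slide rests within 6 mm of its end stop (drawn 104 mm or more of 110), the casting is seated in the mould box within 5 mm of its centre and level, and brush, spatula and mallet lie within 20 mm of where they were (value of joint hook above 0.4 rad and value of joint core_slide above 0.104 m and velocity of joint core_slide between -0.005 and 0.005 m/s and x of casting_centre in the frame of mould_base between 0.0925 and 0.1025 m and y of casting_centre in the frame of mould_base between -0.005 and 0.005 m and height (world z) of casting_centre below 0.038 m and angle between casting_centre's own z axis and vertical below 0.05 rad and distance of each of dusting_brush, spatula, mallet from where it was at the start of the episode below 0.02 m); the robot touches nothing.
It fails at once if the lip or the knob is taken between the fingers (the grasp point in the lip or the knob, and the fingers touching) (contact force between the fingers and mould_base above 1 N and ((x of the grasp point in the frame of lip between -0.01 and 0.002 m and y of the grasp point in the frame of lip between -0.04 and 0.04 m and z of the grasp point in the frame of lip below 0.008 m) or (horizontal distance between the grasp point and hook_knob below 0.007 m and z of the grasp point in the frame of hook_knob below 0.008 m))).
It fails at once if the casting is lifted or dragged out of its seat (not (x of casting_centre in the frame of mould_base between 0.0925 and 0.1025 m and y of casting_centre in the frame of mould_base between -0.005 and 0.005 m and height (world z) of casting_centre below 0.038 m and angle between casting_centre's own z axis and vertical below 0.05 rad)).
It fails at once if the mould, slide or hook is forced (more than 60 N from the fingers) (contact force between the fingers and mould_base above 60 N).
It fails at once if a tool lying around is disturbed (distance of any of dusting_brush, spatula, mallet from where it was at the start of the episode above 0.02 m).
It also fails if it takes over 45 s, if anything falls off the work surface, if the arm or the gripper's body presses on something with over 40 N, if the wrist force passes 120 N, or if a joint passes its speed limit or range.

## Working session

There is one attempt and no reset: what is moved stays moved. The work goes in short steps, Python scripts to look and compute and a tool call to move; the robot and the scene stay as the last step left them, time stands still between calls to the robot, and variables do not carry over. Pictures are saved under pics/ and viewed, at most 10 in all, crops included, and the job is handed in when it is done.

Besides the shell and the picture viewer there is one more tool, called as a command line: name --argument value ..., lists and objects as JSON in quotes. arm_command: Moves the arm, as the interface text tells. Its arguments: {"type":"object","properties":{"increments":{"type":"array","items":{"type":"number"}}},"required":["increments"]}

```bash
mkdir -p pics
cat > h.py <<'E'
import numpy as np,cv2
from workcell import bot
def K(c):
    f=210/np.tan(np.radians(c['vfov'])/2); return np.array([[f,0,c['cx']],[0,f,c['cy']],[0,0,1.]])
def ray(c,uv):
    R=cv2.Rodrigues(np.array(c['rvec'],float))[0]; t=np.array(c['tvec'],float)
    p=cv2.undistortPoints(np.array(uv,float).reshape(-1,1,2),K(c),np.array(c['distortion'],float)).reshape(-1,2)
    return -R.T@t, np.c_[p,np.ones(len(p))]@R
def onz(c,uv,z):
    o,d=ray(c,uv); return o+d*((z-o[2])/d[:,2])[:,None]
def proj(c,P):
    return cv2.projectPoints(np.array(P,float).reshape(-1,3),np.array(c['rvec'],float),np.array(c['tvec'],float),K(c),np.array(c['distortion'],float))[0].reshape(-1,2)
def snap(n,f):
    c=bot.read_camera(n); cv2.imwrite('pics/'+f,cv2.cvtColor(c['frame'],cv2.COLOR_RGB2BGR)); return c
E
python3 - <<'E'
from h import *
import pickle
C={n:snap(n,n+'0.png') for n in('scene','top')}
pickle.dump(C,open('c0.pkl','wb'))
print(bot.state())
for n in C: print(n,ray(C[n],[[280,210]]))
E
```

```text
{'t': 0.1, 'joint_positions': array([-1.51011545e+00,  1.58960596e-01,  1.59811202e+00,  1.25672046e-06,
        1.38621713e+00, -2.10081292e-01]), 'qvel': array([-0.00017018, -0.00094602, -0.00119007,  0.00167221,  0.00083857,
       -0.00121453]), 'tau': array([ 2.35904354e-04, -3.86505175e+01, -3.22960460e+01,  7.02635734e-02,
        3.39294795e-02, -4.40391591e-05]), 'tool_pos': array([ 153.74424622, -553.41065569,  179.42886358]), 'orientation': array([ 9.90849628e-01,  1.34967753e-01,  6.39433820e-05, -8.46131989e-04]), 'ft_force': array([ 0.46750786, -0.51792665, -0.86844135]), 'moment': array([ 0.04624914, -0.03609721,  0.01589613]), 'grasp_force': 0.0, 'grip_width': 0.9998339159754206}
scene (array([ 54.9725753 , 703.34198835, 727.41845437]), array([[ 0.53498977, -0.53756841, -0.65177249]]))
top (array([ 488.59568772,  142.60959541, 1133.21276747]), array([[ 0.12426702,  0.02511242, -0.99203135]]))
```

View pics/top0.png

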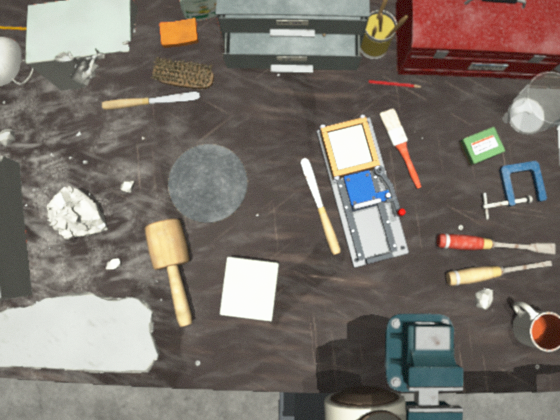

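View pics/scene0.png

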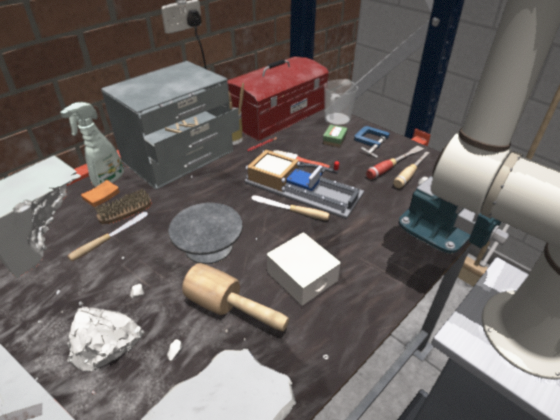

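The top view shows the mould: tan box with white casting at (351,147), blue slide at (366,188), red knob at (402,212) and end of the plate near (378,260). Possible mix-ups are listed below.
- **Knob:** the red screwdriver at (460,241), the brush's red handle at (408,165) and the red pencil at (395,84).
- **Casting:** the larger white block at (249,289).
- **Slide:** the blue clamp at (522,183).

I choose the parts on the aluminium plate.

```bash
cat > m.py <<'E'
from h import *
import pickle
C=pickle.load(open('c0.pkl','rb'))
def mask(c,lo,hi,box):
    hsv=cv2.cvtColor(c['frame'],cv2.COLOR_RGB2HSV); m=cv2.inRange(hsv,lo,hi)
    z=np.zeros_like(m); x0,y0,x1,y1=box; z[y0:y1,x0:x1]=m[y0:y1,x0:x1]; return z
def big(m):
    k=cv2.findContours(m,cv2.RETR_EXTERNAL,cv2.CHAIN_APPROX_NONE)[0]; return max(k,key=cv2.contourArea)
t=C['top']
for nm,lo,hi,b,z in [('tan',(10,90,120),(30,255,255),(310,105,390,185),62),('blue',(100,120,50),(125,255,255),(335,165,395,215),45)]:
    k=big(mask(t,lo,hi,b)); P=onz(t,k.reshape(-1,2),z)[:,:2].astype(np.float32)
    r=cv2.minAreaRect(P); print(nm,r,cv2.contourArea(k))
for n,b in (('top',(390,200,412,222)),('scene',(325,155,345,175))):
    m=mask(C[n],(0,130,80),(8,255,255),b)|mask(C[n],(172,130,80),(180,255,255),b)
    k=big(m); M=cv2.moments(k); uv=(M['m10']/M['m00'],M['m01']/M['m00']); print(n,uv,cv2.boundingRect(k),onz(C[n],[uv],75))
f=cv2.resize(t['frame'][105:275,300:430],None,fx=3.5,fy=3.5,interpolation=cv2.INTER_CUBIC)
cv2.imwrite('pics/crop.png',f[:,:,::-1])
E
python3 m.py
```

```text
tan ((770.0590209960938, 18.113418579101562), (118.65978240966797, 107.36554718017578), 15.400691986083984) 2336.5
blue ((680.496337890625, -22.943931579589844), (75.34294128417969, 90.4715805053711), 14.171031951904297) 775.5
top (401.3490196078431, 211.70196078431368) (397, 208, 9, 8) [[622.57483861 -94.04797606  75.        ]]
scene (335.9774011299435, 164.83615819209038) (334, 161, 5, 9) [[619.02701453 -89.33045101  75.        ]]
```

View pics/crop.png

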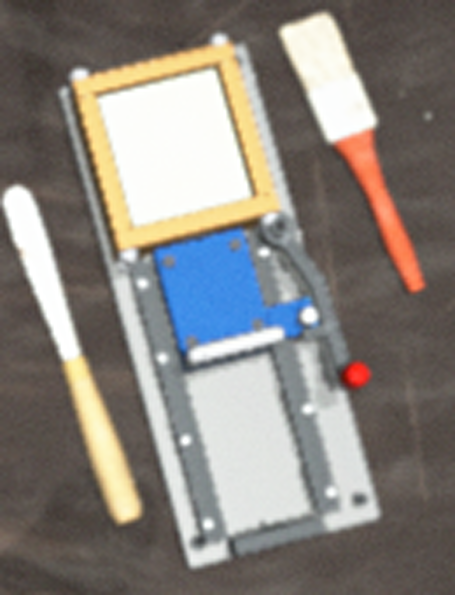

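The crop confirms the choice: red knob at about (401,212), hook arm running to a pivot beside the tan box, white lip at the blue slide's tail, and end stop at the bottom of the plate. Now I'll fit the frame and cross-check it on the pin, lip and plate.

```bash
cat > fr.py <<'E'
from h import *
# mould frame: yaw and origin (mm)
YAW=np.radians(15.4); O=np.array([677.6,-7.3,0])
def R(): c,s=np.cos(YAW),np.sin(YAW); return np.array([[c,-s,0],[s,c,0],[0,0,1]])
def w(p): return O+R()@np.array(p,float)
def m(P): return (np.array(P)-O)@R()
def rel(target):  # shift in tool axes to mould-frame target, with turn about tool z
    from scipy.spatial.transform import Rotation as Ro
    s=bot.state(); T=Ro.from_quat(s['orientation'])
    goal=Ro.from_matrix(R()@np.diag([1,-1,-1.]))
    return T.inv().apply(w(target)-s['tool_pos']).round(1),(T.inv()*goal).as_rotvec().round(4), m(s['tool_pos']).round(1)
E
python3 - <<'E'
from fr import *; import pickle
C=pickle.load(open('c0.pkl','rb'));t=C['top']
px=lambda *a:[[300+(x+.5)/3.5-.5,105+(y+.5)/3.5-.5] for x,y in a]
print('pin',m(onz(t,px((309,315)),62)))
print('lip ends top',m(onz(t,px((190,352),(283,331)),77)))
print('plate tail corners',m(onz(t,px((190,567),(380,517)),12)))
print('pivot',m(onz(t,px((277,229)),56)))
print('knob',m(onz(t,[[401.35,211.7]],79)))
a,da=ray(t,[[401.35,211.7]]);b,db=ray(C['scene'],[[336,164.8]])
s=np.linalg.lstsq(np.c_[da[0],-db[0]],b-a,rcond=None)[0];print('tri',a+s[0]*da[0],b+s[1]*db[0])
print(rel([-75,-15,150]))
E
```

```text
pin [[-31.43972672 -53.73502819  62.        ]]
lip ends top [[-37.08612776  27.78113511  77.        ]
 [-38.67110966 -31.77962587  77.        ]]
plate tail corners [[-166.10560506   54.11198732   12.        ]
 [-165.91816594  -74.64528982   12.        ]]
pivot [[ 27.65777421 -50.37928929  56.        ]]
knob [[-76.33307672 -68.02737936  79.        ]]
tri [623.16468378 -95.08437652  70.37556509] [623.09414107 -95.13688061  70.37837553]
(array([ 575.8, -371.2,   30.2]), array([-0.0017, -0.0004,  0.002 ]), array([-650.1, -387.4,  179.4]))
```

arm_command --increments '[1, 50, -32, 0, 0, 0, 0, 1, 100, -65, 0, 0, 0, 0, 1, 150, -97, 0, 0, 0, 0, 1, 200, -129, 0, 0, 0, 0, 1, 250, -162, 0, 0, 0, 0, 1, 300, -194, 0, 0, 0, 0, 1, 350, -226, 0, 0, 0, 0, 1, 400, -258, 0, 0, 0, 0]'

```text
t: 1.1
tool_pos: [471.1, -196.7, 180.1]
orientation: [0.991, 0.135, -0.0, -0.0]
ft_force: [-0.8, -1.0, -0.5]
grip_width: 0.157
grasp_force: 0.0
```

```bash
sed -i 's/677.6,-7.3/676.6,-9.3/' fr.py; python3 -c "
from fr import *
print(rel([-75,-12,150]),bot.state()['grip_width'])"
```

```text
(array([ 173.1, -113.7,   30. ]), array([-0.0001,  0.0002,  0.002 ]), array([-247.9, -126. ,  180.1])) 0.15679514271749606
```

arm_command --increments '[1, 50, -32, 0, 0, 0, 0, 1, 100, -65, 0, 0, 0, 0, 1, 150, -97, 0, 0, 0, 0, 1, 173, -114, 0, 0, 0, 0, 1, 173, -114, 30, 0, 0, 0, 1, 173, -114, 30, 0, 0, 0, 1, 173, -114, 30, 0, 0, 0, 1, 173, -114, 30, 0, 0, 0]'

```text
t: 2.1
tool_pos: [607.0, -42.9, 151.7]
orientation: [0.991, 0.135, 0.001, 0.0]
ft_force: [1.0, -1.2, -0.2]
grip_width: 0.002
grasp_force: 0.0
```

```bash
python3 -c "
from fr import *
c=snap('wrist','w1.png')
print(rel([-75,-12,62]),bot.state()['grip_width'])
for n,p in dict(knob=[-75,-64,84],knob5=[-75.6,-69.3,84],pin=[-30,-52,62],lipL=[-34,30,77],lipR=[-34,-30,77],tip=m(bot.state()['tool_pos']),under=[-75,-12,62]).items(): print(n,proj(c,w(p)).round(0))"
```

```text
(array([ 0.9, -2. , 89.6]), array([ 0.001 , -0.0018,  0.0013]), array([-76. , -13.9, 151.6])) 0.008735466232912402
knob [[337. 213.]]
knob5 [[343. 213.]]
pin [[321. 156.]]
lipL [[225. 162.]]
lipR [[297. 162.]]
tip [[278. 238.]]
under [[275. 207.]]
```

View pics/w1.png

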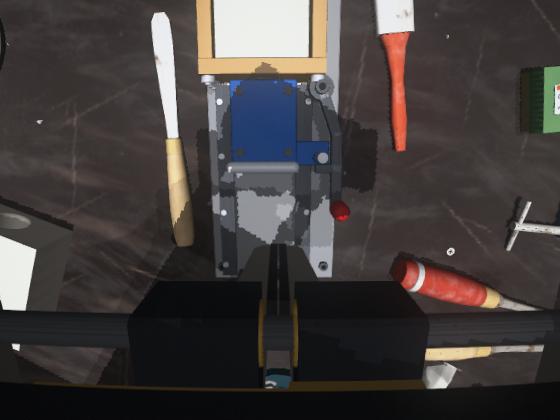

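The wrist view shows the knob at (341,210), pin at (322,158) and lip from (230,168) to (298,168), all within about 3 mm of the predictions. The area under the tip (275,207) is clear, so I'm descending.

arm_command --increments '[1, 0, 0, 30, 0, 0, 0, 1, 0, 0, 60, 0, 0, 0, 1, 0, 0, 89, 0, 0, 0, 1, 0, 0, 89, 0, 0, 0, 1, 0, 6, 89, 0, 0, 0, 1, 0, 12, 89, 0, 0, 0, 1, 0, 18, 89, 0, 0, 0, 1, 0, 24, 89, 0, 0, 0]'

```text
t: 3.15
tool_pos: [613.3, -66.1, 61.9]
orientation: [0.991, 0.135, 0.0, 0.0]
ft_force: [-0.3, -0.0, -0.6]
grip_width: 0.005
grasp_force: 0.0
```

```bash
python3 -c "
from fr import *
c=snap('wrist','w2.png'); s=bot.state()
print(m(s['tool_pos']),s['ft_force']@R())"
```

```text
[-76.22866257 -38.62676704  61.73096266] [0.16820902 0.12713205 0.01775063]
```

View pics/w2.png

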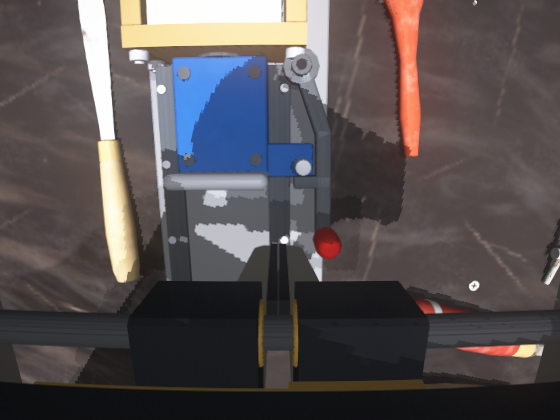

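arm_command --increments '[1, 0, 7, 0, 0, 0, 0, 1, 1, 14, 0, 0, 0, 0, 1, 3, 20, 0, 0, 0, 0, 1, 5, 26, 0, 0, 0, 0, 1, 7, 32, 0, 0, 0, 0, 1, 9, 38, 0, 0, 0, 0, 1, 11, 43, 0, 0, 0, 0, 1, 14, 48, 0, 0, 0, 0]'

```text
t: 4.2
tool_pos: [639.3, -108.2, 61.3]
orientation: [0.991, 0.135, -0.0, -0.0]
ft_force: [-0.2, -0.8, 0.1]
grip_width: 0.005
grasp_force: 0.0
```

```bash
cat > kn.py <<'E'
from fr import *
c=bot.read_camera('wrist'); s=bot.state()
cv2.imwrite('pics/last.png',c['frame'][:,:,::-1])
h=cv2.cvtColor(c['frame'],cv2.COLOR_RGB2HSV); k=cv2.inRange(h,(0,150,50),(8,255,255))|cv2.inRange(h,(172,150,50),(180,255,255))
n,l,st,ce=cv2.connectedComponentsWithStats(k)
print('tcp',m(s['tool_pos']),s['ft_force']@R())
for i in range(1,n):
    if st[i,4]>80:
        P=m(onz(c,[ce[i]],78))[0]; print(st[i],ce[i],P,'angle',np.arctan2(-(P[1]+50.5),-(P[0]-30))-np.arctan2(13.5,105))
E
python3 kn.py
```

```text
tcp [-61.85203373 -86.12250235  61.39142624] [-0.40435627  0.0596499  -0.66174562]
[ 320   13   38  161 2873] [342.54229029  89.40132266] [  26.62989833 -120.0890193    78.        ] angle 1.3945355738948728
[236 249  17  27 206] [242.83009709 260.32038835] [-70.75516452 -64.58369821  78.        ] angle 0.011011621147546197
[424 348  42  24 725] [444.91310345 358.73103448] [-141.98081188 -197.98183192   78.        ] angle 0.5809899624756099
```

View pics/last.png

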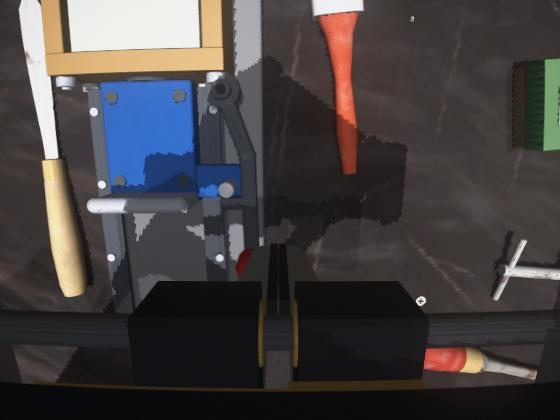

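The wrist view shows the hook arm still nearly shut, from pivot (223,90) to (253,245). The knob is at about (245,260), on the +y side of the fingers and partly hidden by them. I need to understand the geometry before pushing again.

Run:
```python
from fr import *
a=bot.read_camera('scene'); b=bot.read_camera('top'); T=bot.state()['tool_pos']
for c in (a,b): print(proj(c,[T,w([-75,-64,84]),w([-75,-64,58])]).round(1))
A=cv2.resize(a['frame'][130:220,280:380],None,fx=4,fy=4,interpolation=cv2.INTER_CUBIC)
B=cv2.resize(b['frame'][150:260,340:440],None,fx=3.27,fy=3.27,interpolation=cv2.INTER_CUBIC)
B=B[:360]; cv2.imwrite('pics/sb.png',np.hstack([A,np.pad(B,((0,360-len(B)),(0,0),(0,0)))])[:,:,::-1])
```

```text
[[334.2 163.4]
 [336.  161.7]
 [335.2 169.2]]
[[406.2 205. ]
 [400.8 211.8]
 [398.2 213.2]]
```

View pics/sb.png

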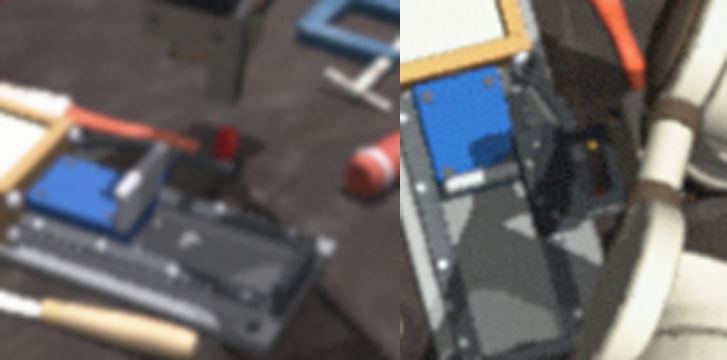

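The scene crop shows the fingertip at about (336,155), above the knob at (337,166). So the real tip seems higher than the reported TCP and passed over the knob. I'll quantify it.

Run:
```python
from fr import *
a=bot.read_camera('scene'); c=bot.read_camera('wrist'); s=bot.state();T=s['tool_pos']
for dz in (0,10,20,30,40): print(dz,proj(a,T+[0,0,dz]).round(1),proj(c,T+[0,0,dz]).round(1))
obs=np.array([[226,190],[88,206],[192,206],[223,90],[45,50],[222,47]],float)
P=[[-30,-52,62],[-34,30,76],[-34,-30,76],[30,-50.5,56],[40,53,62],[40,-53,62]]
W=np.array([w(p) for p in P]); print(np.c_[proj(c,W),obs].round(0))
ok,r,t=cv2.solvePnP(W,obs,K(c),np.array(c['distortion'],float),np.array(c['rvec'],float).reshape(3,1),np.array(c['tvec'],float).reshape(3,1),True)
o=lambda r,t:-cv2.Rodrigues(np.array(r,float))[0].T@np.ravel(t)
print('cam said',o(c['rvec'],c['tvec']),'fit',o(r,t),'rot',np.ravel(r)-c['rvec'])
print(s['joint_positions'],s['ft_force'],s['grip_width'])
```

```text
0 [[334.2 163.5]] [[277.4 238.3]]
10 [[334.5 160.6]] [[277.4 243.3]]
20 [[334.8 157.7]] [[277.4 248.8]]
30 [[335.1 154.8]] [[277.4 254.8]]
40 [[335.5 151.9]] [[277.4 261.5]]
[[224. 189. 226. 190.]
 [ 83. 199.  88. 206.]
 [183. 199. 192. 206.]
 [220.  88. 223.  90.]
 [ 46.  73.  45.  50.]
 [222.  68. 222.  47.]]
cam said [702.44172721 -90.25324586 266.41934435] fit [ 747.20780072 -104.34402274  225.51510785] rot [ 0.04811179 -0.13521431  0.40701178]
[-3.53220317e-01  4.50741641e-01  1.48012706e+00  5.19341333e-05
  1.21093623e+00  9.46629114e-01] [ 0.06518647 -0.31646052 -0.68391633] 0.005692023504081602
```

The wrist camera pose agrees with the pin, pivot and box, so the arm model is right and the visible tips sit about 25 mm above the reported TCP. I'll lift, go back inside the knob and descend to TCP z 38. That is still above the rails even if the tip really is at the TCP.

arm_command --increments '[1, 0, 0, -30, 0, 0, 0, 1, -7, -33, -32, 0, 0, 0, 1, -14, -64, -32, 0, 0, 0, 1, -14, -66, -30, 0, 0, 0, 1, -14, -66, -10, 0, 0, 0, 1, -14, -66, 8, 0, 0, 0, 1, -14, -66, 16, 0, 0, 0, 1, -14, -66, 23, 0, 0, 0]'

```text
t: 5.45
tool_pos: [607.8, -48.5, 37.2]
orientation: [0.991, 0.135, -0.0, -0.0]
ft_force: [0.3, -0.5, -0.4]
grip_width: 0.007
grasp_force: 0.0
```

Run:
```python
from fr import *
a=bot.read_camera('scene'); c=bot.read_camera('wrist'); s=bot.state();T=s['tool_pos']
print(m(T),s['ft_force']@R())
for dz in (0,10,20,30): print(dz,proj(a,T+[0,0,dz]).round(1),proj(c,T+R()@[10,0,dz]).round(1))
def g(f,k): return cv2.resize(np.clip(f.astype(float)*1.8+20,0,255).astype(np.uint8),None,fx=k,fy=k,interpolation=cv2.INTER_CUBIC)
A=g(a['frame'][110:210,290:370],5); B=g(c['frame'][200:300,240:320],5)
cv2.imwrite('pics/z1.png',np.hstack([A,B])[:,:,::-1])
```

```text
[-76.91335083 -19.16530676  37.33075933] [-0.52211953  0.88014206  0.47464957]
0 [[328.7 183.1]] [[277.6 223.2]]
10 [[329.  180.3]] [[277.6 227.6]]
20 [[329.3 177.4]] [[277.6 232.4]]
30 [[329.6 174.5]] [[277.6 237.7]]
```

View pics/z1.png

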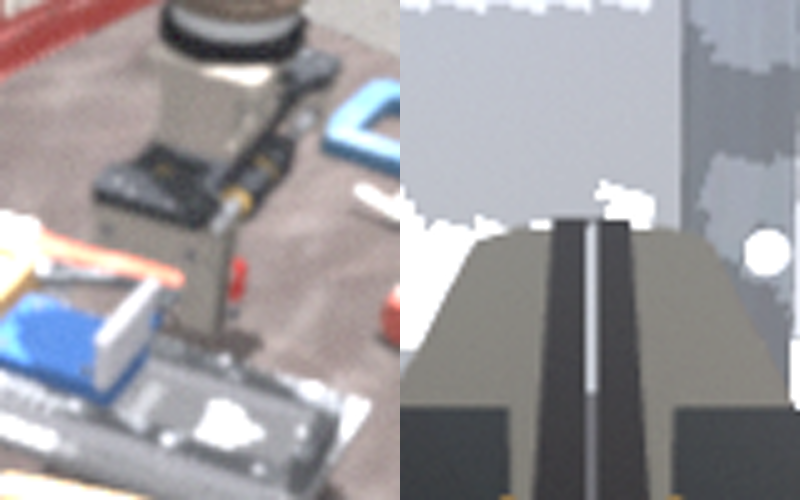

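The zoom shows the fingertip bottom at scene pixel (331,178), beside the knob at (337,166) and now overlapping it in height. I'm pushing now.

arm_command --increments '[1, 1, 8, 0, 0, 0, 0, 1, 1, 16, 0, 0, 0, 0, 1, 1, 23, 0, 0, 0, 0, 1, 1, 29, 0, 0, 0, 0, 1, 2, 35, 0, 0, 0, 0, 1, 3, 41, 0, 0, 0, 0, 1, 5, 47, 0, 0, 0, 0, 1, 7, 53, 0, 0, 0, 0]'

```text
t: 6.55
tool_pos: [629.0, -97.6, 38.2]
orientation: [0.991, 0.135, -0.0, -0.0]
ft_force: [0.1, -0.4, 0.4]
grip_width: 0.002
grasp_force: 0.3
```

```bash
python3 kn.py
```

```text
tcp [-69.03854545 -73.30446479  38.30013114] [-0.81235274  0.23802996  0.42817205]
[ 343    0   42  168 2865] [368.77801047  82.04816754] [  20.14550026 -115.09328357   78.        ] angle 1.291531493108884
[302 238  31  36 765] [318.11372549 254.72026144] [-65.60695166 -93.68170844  78.        ] angle 0.29636250076101855
[ 423  348   75   35 1522] [462.02102497 362.57555848] [-134.42604418 -182.29090906   78.        ] angle 0.5477977070860798
```

arm_command --increments '[1, 2, 5, 0, 0, 0, 0, 1, 4, 10, 0, 0, 0, 0, 1, 7, 15, 0, 0, 0, 0, 1, 10, 20, 0, 0, 0, 0, 1, 13, 25, 0, 0, 0, 0, 1, 17, 30, 0, 0, 0, 0, 1, 21, 35, 0, 0, 0, 0, 1, 21, 35, 0, 0, 0, 0]'

```text
t: 7.6
tool_pos: [659.1, -125.8, 38.4]
orientation: [0.991, 0.135, 0.0, 0.0]
ft_force: [-0.2, -0.2, 0.5]
grip_width: 0.002
grasp_force: 0.0
```

```bash
python3 kn.py
```

```text
tcp [ -48.08953101 -107.52592921   38.36742004] [-0.14426579  0.25061455  0.22150762]
[ 288   24   44  175 3575] [314.91132867 105.06937063] [  30.86159626 -125.15024917   78.        ] angle 1.454467669185243
[303 232  31  36 825] [317.61212121 249.22909091] [ -41.20665035 -128.48505777   78.        ] angle 0.7029312308174509
[422 368  30  21 422] [435.20616114 379.42890995] [-124.67835486 -202.65879286   78.        ] angle 0.6493170311903623
```

Hook is open to about 0.70 rad. Now I back off, lift, and go to the gap between lip and box.

arm_command --increments '[1, -3, -10, 0, 0, 0, 0, 1, -3, -12, -40, 0, 0, 0, 1, -3, -12, -90, 0, 0, 0, 1, 20, -60, -90, 0, 0, 0, 1, 51, -105, -90, 0, 0, 0, 1, 51, -105, -90, 0, 0, 0, 1, 51, -105, -70, 0, 0, 0, 1, 51, -105, -50, 0, 0, 0]'

```text
t: 8.65
tool_pos: [678.6, -11.6, 86.2]
orientation: [0.991, 0.134, -0.001, -0.0]
ft_force: [0.4, 0.5, -1.5]
grip_width: 0.006
grasp_force: 0.0
```

Run:
```python
from fr import *
a=bot.read_camera('scene'); c=bot.read_camera('wrist'); s=bot.state();T=s['tool_pos']
print(m(T),s['ft_force']@R())
print(proj(a,[T,T+[0,0,20]]).round(1),proj(c,[T,T+[0,0,20]]).round(1))
def g(f,k): return cv2.resize(np.clip(f.astype(float)*1.5+20,0,255).astype(np.uint8),None,fx=k,fy=k,interpolation=cv2.INTER_CUBIC)
A=g(a['frame'][100:220,250:350],4); B=g(c['frame'][180:420,150:410],2)
cv2.imwrite('pics/z2.png',np.hstack([A,np.pad(B,((0,0),(0,0),(0,0)))])[:,:,::-1] if len(A)==len(B) else A)
```

```text
[-0.94069231 -1.71143746 83.2995171 ] [-0.33023748 -0.59507689 -0.39058594]
[[303.  165.1]
 [303.3 159.1]] [[277.5 238.8]
 [277.3 249.5]]
```

View pics/z2.png

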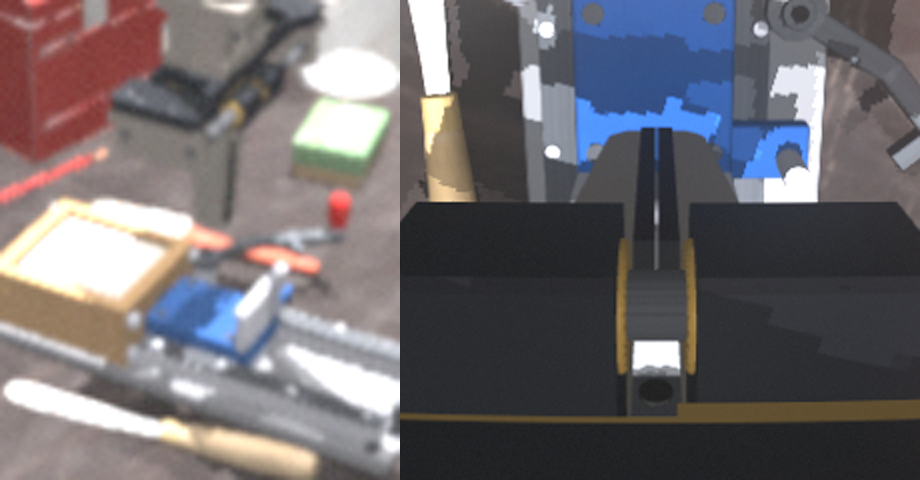

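The hook is clearly open and the finger is over the blue slide between lip and box, with its tip at about (303,154) in the scene view. Descending.

arm_command --increments '[1, 2, 0, 15, 0, 0, 0, 1, 2, 0, 28, 0, 0, 0, 1, 2, 0, 38, 0, 0, 0, 1, 2, 0, 44, 0, 0, 0, 1, 2, 0, 48, 0, 0, 0, 1, 2, 0, 51, 0, 0, 0, 1, 2, 0, 51, 0, 0, 0, 1, 2, 0, 51, 0, 0, 0]'

```text
t: 9.75
tool_pos: [681.8, -10.1, 37.7]
orientation: [0.991, 0.135, 0.0, 0.0]
ft_force: [0.4, 0.4, -0.4]
grip_width: 0.003
grasp_force: 0.0
```

```bash
python3 -c "
from fr import *
s=bot.state();print(m(s['tool_pos']),s['ft_force']@R(),s['t'])"
```

```text
[ 4.77042985 -2.11859992 37.68499802] [ 0.47587738  0.25435825 -0.37987745] 9.75
```

No contact at TCP z 38, which is below the slide's top, so the tip offset is confirmed. Drawing the slide.

arm_command --increments '[1, -8, 0, 3, 0, 0, 0, 1, -16, 0, 4, 0, 0, 0, 1, -23, 0, 4, 0, 0, 0, 1, -29, 0, 4, 0, 0, 0, 1, -35, 0, 4, 0, 0, 0, 1, -41, 0, 4, 0, 0, 0, 1, -47, 0, 4, 0, 0, 0, 1, -53, 0, 4, 0, 0, 0]'

```text
t: 10.75
tool_pos: [630.2, -24.3, 33.3]
orientation: [0.991, 0.135, 0.0, 0.0]
ft_force: [3.0, 0.5, -1.4]
grip_width: 0.004
grasp_force: 1.4
```

```bash
cat > sl.py <<'E'
from fr import *
c=bot.read_camera('top'); s=bot.state();print(m(s['tool_pos']),s['ft_force']@R(),s['t'])
def blue(c):
    h=cv2.cvtColor(c['frame'],cv2.COLOR_RGB2HSV); k=cv2.inRange(h,(100,120,50),(125,255,255)); k[:, :320]=0;k[:,420:]=0;k[:150]=0;k[280:]=0
    v,u=np.nonzero(k); P=m(onz(c,np.c_[u,v],45)); return len(u),np.percentile(P[:,0],[2,98]),np.percentile(P[:,1],[2,98])
import pickle
print(blue(pickle.load(open('c0.pkl','rb'))['top']),blue(c))
E
python3 sl.py
```

```text
[-49.56192762  -2.13799663  33.28607624] [ 1.40484627  0.01944429 -0.46364112] 10.8
(831, array([-31.35454795,  36.46812069]), array([-47.65467139,  29.62233039])) (126, array([-49.58608894,   8.95105918]), array([ 8.54543012, 31.00590817]))
```

arm_command --increments '[1, -7, 0, 0, 0, 0, 0, 1, -14, 0, 0, 0, 0, 0, 1, -21, 0, 0, 0, 0, 0, 1, -28, 0, 0, 0, 0, 0, 1, -35, 0, 0, 0, 0, 0, 1, -42, 0, 0, 0, 0, 0, 1, -49, 0, 0, 0, 0, 0, 1, -56, 0, 0, 0, 0, 0]'

```text
t: 11.8
tool_pos: [576.1, -39.4, 33.4]
orientation: [0.991, 0.135, 0.0, 0.0]
ft_force: [2.7, -0.2, -0.2]
grip_width: -0.0
grasp_force: 1.5
```

arm_command --increments '[1, -5, 0, 0, 0, 0, 0, 1, -9, 0, 0, 0, 0, 0, 1, -12, 0, 0, 0, 0, 0, 1, -15, 0, 0, 0, 0, 0, 1, -18, 0, 0, 0, 0, 0, 1, -20, 0, 0, 0, 0, 0, 1, -22, 0, 0, 0, 0, 0, 1, -23, 0, 0, 0, 0, 0]'

```text
t: 12.8
tool_pos: [554.3, -45.5, 33.4]
orientation: [0.991, 0.135, 0.0, 0.0]
ft_force: [3.2, -1.3, 0.1]
grip_width: 0.002
grasp_force: 1.3
```

```bash
python3 sl.py
```

```text
[-127.62337978   -2.3690239    33.34211738] [ 2.43015079 -1.34199191 -0.3271133 ] 12.85
(831, array([-31.35454795,  36.46812069]), array([-47.65467139,  29.62233039])) (210, array([-136.73354371,  -69.89214661]), array([-3.12183948, 30.70200527]))
```

arm_command --increments '[1, -1, 0, 0, 0, 0, 0, 1, -1.5, 0, 0, 0, 0, 0, 1, -2, 0, 0, 0, 0, 0, 1, -2.5, 0, 0, 0, 0, 0, 1, -3, 0, 0, 0, 0, 0, 1, -3, 0, 0, 0, 0, 0, 1, -3.5, 0, 0, 0, 0, 0, 1, -3.5, 0, 0, 0, 0, 0]'

```text
t: 13.85
tool_pos: [550.9, -46.3, 33.3]
orientation: [0.991, 0.135, -0.0, 0.0]
ft_force: [3.1, -1.4, 0.2]
grip_width: 0.005
grasp_force: 1.2
```

arm_command --increments '[1, -0.5, 0, 0, 0, 0, 0, 1, -1, 0, 0, 0, 0, 0, 1, -1, 0, 0, 0, 0, 0, 1, -1.5, 0, 0, 0, 0, 0, 1, -1.5, 0, 0, 0, 0, 0, 1, -2, 0, 0, 0, 0, 0, 1, -2, 0, 0, 0, 0, 0, 1, -2, 0, 0, 0, 0, 0]'

```text
t: 14.85
tool_pos: [550.2, -46.6, 33.5]
orientation: [0.991, 0.135, 0.001, 0.0]
ft_force: [6.6, 0.0, -2.3]
grip_width: 0.005
grasp_force: 3.6
```

The tool stopped short and the force doubled, so the slide is at its end stop. Backing off and lifting.

arm_command --increments '[1, 8, 0, 0, 0, 0, 0, 1, 18, 0, 0, 0, 0, 0, 1, 25, 0, 0, 0, 0, 0, 1, 25, 0, -20, 0, 0, 0, 1, 25, 0, -60, 0, 0, 0, 1, 25, 0, -110, 0, 0, 0, 1, 25, 0, -150, 0, 0, 0, 1, 25, 0, -150, 0, 0, 0]'

```text
t: 15.85
tool_pos: [575.7, -40.6, 187.5]
orientation: [0.991, 0.135, 0.003, 0.001]
ft_force: [-0.1, 0.2, -0.4]
grip_width: 0.005
grasp_force: 0.0
```

```bash
python3 sl.py; python3 kn.py
```

```text
[-107.05885948   -2.59612027  184.68791692] [ 0.30269975 -0.39018713 -0.73906589] 15.9
(831, array([-31.35454795,  36.46812069]), array([-47.65467139,  29.62233039])) (280, array([-140.47345075,  -74.08625097]), array([-14.09020825,  26.69446245]))
tcp [-108.11690537   -1.99904765  182.7957365 ] [ 0.79403486  0.32135714 -0.23564289]
[ 384   11   26  111 1428] [398.39215686  61.50840336] [  21.6978307  -109.00892163   78.        ] angle 1.3019716119911153
[402 129  22  17 305] [412.71803279 136.66229508] [ -43.2903864 -127.0195803   78.       ] angle 0.6790801748260934
[399 225  20  27 196] [408.70918367 238.54081633] [-141.36994352 -132.25413475   78.        ] angle 0.3172597020679465
[ 417  231   66   39 1297] [450.03315343 250.85890517] [-154.49848537 -176.26752746   78.        ] angle 0.47044945788662573
```

View pics/last.png

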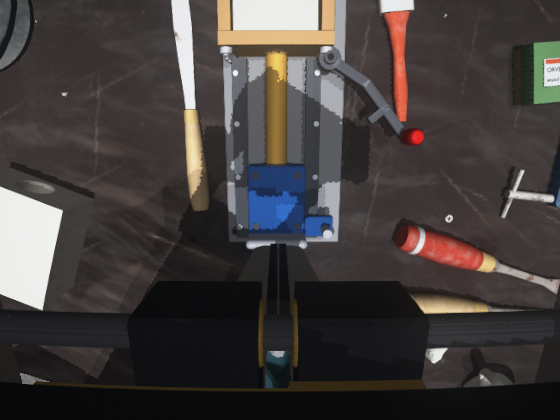

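The view shows the slide at the end stop, with its lip at (277,243), and the brass core fully out at (277,110). The knob is open at (413,137), about 0.68 rad, and the tools are undisturbed. The front edge moved from 36.5 to -74, i.e. drawn about 110 mm, and the hand is clear.

```bash
python3 -c "
from workcell import bot
print(bot.sign_off())"
```

```text
the job is handed in; nothing more can be done
None
```

I handed the job in at about 16 s of robot time: in the last camera check the hook stood open at about 0.68 rad, the slide was drawn about 110 mm to its end stop, the casting and tools looked undisturbed, and the hand was clear; sign-off gave no verdict.

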